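# Dress the tasting display

## Robot

A 6-joint arm with a two-finger parallel gripper is mounted at the origin on a cart in front of the work surface, level with it; the furniture and walls round the work are solid. World frame = base frame: x ahead of the robot, y to its left, z up, the work surface at z = 0. Lengths are in m, angles in degrees, forces in N, time in s.
With the tool pointing down it reaches from about 0.4 to 0.925 m from the base axis. Payload 3.4 kg.
Tool frame: the origin (TCP) lies between the finger pads; the fingertips stand 25 mm ahead of it and the grasp point (between the pads) lies 6 mm ahead of it; z points along the fingers, y is the line along which they close (so a half turn about z gives the same grasp; the last joint's range is limited). The gripper opens to 85 mm and grips with 20 to 120 N. Pads are 22 mm wide; open, the fingers measure 114 mm over their backs; the gripper's body (76 mm by 85 mm) begins 54 mm behind the grasp point. The pads swing forward as they close: fully open they stand 13 mm farther back than shut.
Start: joints at [67.58, 17.578, 86.31, -0, 76.112, -4.211], TCP at [0.18, 0.546, 0.256] pointing down, gripper open.
Joint ranges: [-179.03, 179.03], [-60, 130.46], [8.19, 133.38], [-81.62, 261.62], [5.75, 156.47], [-153.77, 153.77]. Speed limits (degrees/s): [147.25, 147.25, 180, 180, 180, 180].

## Interface

Orientations are given as [roll, pitch, yaw] about the fixed x, y, z axes, in that order (R = Rz(yaw) Ry(pitch) Rx(roll)).
In Python, from cell import arm gives the robot as it stands.
- The arm moves only by the tool carry_out, never from a script. Its argument "series" is a list of rows, each an object with "translation": the shift along the world's x, y, z in cm, a list of three; "rot": the turn, a rotation vector about the world's x, y, z in rad, a list of three; "hand": the finger opening in cm, from 0 to 8.54. A call has 1 to 5 rows; each row is the pose to reach, as a shift and turn from the pose commanded when the call began; what a row does not reach only later rows make up. A row lasts 1/8 s, in which the tool goes at most 62.5 mm and 10.7 degrees, less where a joint would pass 70% of its speed; a pose out of reach is approached as far as the arm can. A call with a gripper value outside its range is refused whole. The fingers move at their own pace and stop on an object; "newtons" is the grip in N (left out, the last holds). Time passes only in rows, so rows that repeat a pose let the fingers close. It gives the time, the measured TCP pose, the force, the opening and the grip force at its end, in the units of the state.
- arm.observe(): the state, without advancing time (a new reading comes with each control period).
- arm.get_image(name): name is "side" or "top" or "wrist"; returns a dict with "img" (480x640x3 uint8, blue, green, red), "intrinsics" (3x3 intrinsics, pixels), "k1" (the pictures are not rectified: a ray, as slopes to the right and down, at radius r is drawn at 1 + k1 r^2 times it, then the intrinsics apply), "extrinsics" (4x4, takes a point from camera to world coordinates); the wrist camera has in their place "T_tool_cam" (4x4, takes a point from camera to tool coordinates, whose origin is the TCP and whose axes are the flange's). Camera axes: x right, y up, looking along -z (the intrinsics and any distortion apply to the point x, -y, -z); pixel columns grow to the right and rows downward; lengths in m; the calibration is good to about 2 mm. A picture is of the moment at which its call begins: read the wrist's pose just before it. There is no depth.
- arm.hand_in(): hands the job in; it is judged then, once.
Trained networks look in a picture, given as the dict that the camera call returned (one of the last four; its "shot" number tells which), for a name from the list of things; names that differ only in an ending like _2 or _b are one class to them, and where a whole thing is asked for, a point or a joint stands for the part that bears it (a point fixed in the world has none). Each returns a list of dicts, best first, with "p" (0 to 1); they miss things now and then, are a little off and sometimes report something else, mostly with a low value. They report only what shows in the picture. A call takes as long as a camera call. They do not tell look-alikes from the thing itself.
- arm.find_in(label, picture): "rect" ([left, top, right, bottom] in pixels, round what is visible of it).
- arm.mark_of(label, picture): "centre" ([column, row] in pixels: a listed point, or the origin of a listed thing).
The state is a dict: "clock": time; "joint_pos": joint angles; "qvel": joint speeds; "joint_torque": joint torques, N m; "position": TCP position; "ee_rot": TCP orientation; "wrist_force": force on the tool from outside, world axes, zero at the start; "moment": the same for the moment, N m; "grip_width": finger opening in m; "grip_force": force on a finger pad.
Only numpy, scipy, OpenCV 4.12 (cv2) and the standard library are available. Lean on these libraries where they do the work, as an engineer would, in place of code of your own. Each camera call takes 0.05 s, during which the arm holds its last target. There are 200 camera calls.

## Task

Lay out the tasting display in front of and on the three cartons that lie flat: set the pale striped chocolate on the coaster in front of the pink carton, the dark chocolate with gold stripes on the coaster in front of the dark green carton with the yellow-green buds, and the smooth plain brown, flat-topped chocolate on the coaster in front of the green carton with red berries, each upright in the middle of its coaster. Put the red ribbon spool flat on the middle of the dark carton with the yellow-green buds, and the yellow ribbon spool flat and centred on top of the red one. Set everything down gently, dropping nothing.

Things in the scene. Friction and masses are not known exactly. Their poses are not given: they have to be found in the camera images.
- white_mid (a point): Pale cream chocolate with dark stripes, a dome with a flat underside, 29 x 27 x 22 mm high, loose on the counter, about 13 g. Point: its centre, 11 mm above its underside. z is up.
- gold_mid (a point): Dark chocolate with gold stripes, a dome with a flat underside, 27 x 29 x 22 mm high, loose on the counter, about 13 g. Point: its centre, 11 mm above its underside. z is up.
- brown_mid (a point): Plain smooth brown chocolate, a short cylinder with a flat top, 26 x 26 x 21 mm high, loose on the counter, about 13 g (not the rough round truffle that lies on the plate). Point: its centre, 10.5 mm above its underside. z is up.
- red_mid (a point): Card spool of red ribbon lying flat with a round red label on its top, 68 mm across and 26 mm high, loose on the counter, about 45 g; grasp it across its rims. Point: its centre, 13 mm above its underside. z is the spool's axis.
- yellow_mid (a point): Card spool of yellow ribbon lying flat with a round yellow label on its top, 60 mm across and 20 mm high, loose on the counter, about 45 g; grasp it across its rims. Point: its centre, 10 mm above its underside. z is the spool's axis.
- coaster_pink_top (a point): A fixed target: a round white marble coaster with a thin brass edge, 60 mm across, flat, its top 5 mm above the counter. It lies 113 mm (centre to centre) in front of the carton, towards the robot, with 38 mm from its centre to the carton's front edge; that carton lies flat and is fixed, its top 60 mm above the counter. Point: centre of the coaster's top. Its x axis points to the carton. This one is in front of the pink carton with dark green leaves.
- coaster_dark_top (a point): A fixed target: a round white marble coaster with a thin brass edge, 60 mm across, flat, its top 5 mm above the counter. It lies 113 mm (centre to centre) in front of the carton, towards the robot, with 38 mm from its centre to the carton's front edge; that carton lies flat and is fixed, its top 60 mm above the counter. Point: centre of the coaster's top. Its x axis points to the carton. This one is in front of the very dark green carton with yellow-green buds.
- coaster_berry_top (a point): A fixed target: a round white marble coaster with a thin brass edge, 60 mm across, flat, its top 5 mm above the counter. It lies 113 mm (centre to centre) in front of the carton, towards the robot, with 38 mm from its centre to the carton's front edge; that carton lies flat and is fixed, its top 60 mm above the counter. Point: centre of the coaster's top. Its x axis points to the carton. This one is in front of the green carton with red berries.
- carton_dark_top (a point): The very dark green carton with yellow-green buds, lying flat and fixed on a low wooden riser. 149 mm long (its x, away from the robot), 130 mm wide (its y), its flat top 60 mm above the counter. Point: centre of its top.
Mind the look-alikes: they are no part of the job. Leave any orange look-alike of the part that bears coaster_berry_top alone.

How it is judged:
By the outcome, as a careful person would: the job done as asked, in the order asked, and still so for the second after the job is handed in, with the robot touching nothing.
It also fails if it takes over 115 s, if anything falls off the work surface, if the arm or the gripper's body presses on something with over 40 N, if the wrist force passes 120 N, or if a joint passes its speed limit or range.

## Working session

There is one attempt and no reset: what is moved stays moved. The work goes in short steps, Python scripts to look and compute and a tool call to move; the robot and the scene stay as the last step left them, time stands still between calls to the robot, and variables do not carry over. Pictures are saved under pics/ and viewed, at most 16 in all, crops included, and the job is handed in when it is done.

Besides the shell and the picture viewer there is one more tool, called after "Request:" as name(argument=value, ...), one argument or row to a line, values as JSON. carry_out: Moves the arm, as the interface text tells. Its arguments: {"type":"object","properties":{"series":{"type":"array"},"newtons":{"type":"number"}},"required":["series"]}

```bash
mkdir -p pics; ls; cat > h.py <<'E'
import numpy as np, cv2
from cell import arm
from scipy.spatial.transform import Rotation as R
def ray(im,px,T=None):
    K=np.array(im["intrinsics"]); k=im["k1"]
    s=cv2.undistortPoints(np.array([[px]],float),K,np.array([k,0,0,0.]))[0,0]
    T=np.array(im["extrinsics"]) if T is None else T
    return T[:3,3], T[:3,:3]@np.array([s[0],-s[1],-1.])
def at(im,px,z,T=None):
    o,d=ray(im,px,T); return (o+d*(z-o[2])/d[2])
def wristT(st,im):
    T=np.eye(4); T[:3,:3]=R.from_euler('xyz',st["ee_rot"],degrees=True).as_matrix(); T[:3,3]=st["position"]
    return T@np.array(im["T_tool_cam"])
Z=dict(white_mid=.011,gold_mid=.011,brown_mid=.0105,red_mid=.013,yellow_mid=.01,coaster_pink_top=.005,coaster_dark_top=.005,coaster_berry_top=.005,carton_dark_top=.06)
def report(name,labels=Z,zz={}):
    st=arm.observe(); im=arm.get_image(name); T=wristT(st,im) if name=="wrist" else None
    for l in labels:
        for d in arm.mark_of(l,im)[:4]:
            if d["p"]>.15: print(name,l,round(d["p"],2),np.round(d["centre"]),np.round(at(im,d["centre"],zz.get(l,Z[l]),T)*100,2))
    return im
E
python3 - <<'E'
from h import *
print(arm.observe())
for n in("top","side"):
    im=report(n); cv2.imwrite(f"pics/{n}0.png",im["img"])
    print(im["extrinsics"],im["k1"])
E
```

```text
pics
{'clock': 0.0, 'joint_pos': array([ 6.75823097e+01,  1.76230779e+01,  8.63862412e+01,  6.17593908e-04,
        7.61130135e+01, -4.21188544e+00]), 'qvel': array([-0.04099649,  0.01570225, -0.12433708, -0.0843401 ,  0.04962843,
       -0.12575014]), 'joint_torque': array([-1.39144493e-03, -4.57548988e+01, -2.51907456e+01, -1.56401579e-04,
        1.35249551e-02, -2.57920256e-06]), 'position': array([0.17941298, 0.54557466, 0.25535737]), 'ee_rot': array([-1.79878042e+02, -9.58232426e-03,  1.61794036e+02]), 'wrist_force': array([-2.17728630e-01, -3.23528819e-05,  4.33266854e-01]), 'moment': array([-0.01813943,  0.01893314, -0.04929906]), 'grip_force': 0.0, 'grip_width': 0.0854083335393994}
top white_mid 0.43 [259. 323.] [42.96 13.01  1.1 ]
top gold_mid 0.69 [197. 323.] [42.88 28.6   1.1 ]
top brown_mid 0.54 [382. 323.] [ 43.45 -17.54   1.05]
top red_mid 0.88 [327. 323.] [43.41 -3.77  1.3 ]
top yellow_mid 0.75 [449. 325.] [ 43.11 -34.22   1.  ]
top coaster_pink_top 0.97 [331. 283.] [53.29 -4.69  0.5 ]
top coaster_dark_top 0.84 [263. 285.] [52.45 12.2   0.5 ]
top coaster_berry_top 0.8
[... 581 characters left out ...]
3 ]
side yellow_mid 0.69 [310. 362.] [ 42.34 -33.87   1.  ]
side coaster_pink_top 0.72 [285. 283.] [52.  -5.7  0.5]
side coaster_pink_top 0.46 [195. 238.] [41.75 29.71  0.5 ]
side coaster_dark_top 0.5 [257. 253.] [52.64 11.95  0.5 ]
side coaster_berry_top 0.72 [342. 329.] [ 53.12 -27.78   0.5 ]
side coaster_berry_top 0.22 [258. 253.] [52.93 11.85  0.5 ]
side carton_dark_top 0.78 [292. 224.] [64.02 13.33  6.  ]
side carton_dark_top 0.48 [274. 318.] [ 39.76 -24.97   6.  ]
[[ 0.85249921  0.20241705 -0.4819465   0.08060375]
 [-0.52252659  0.35561088 -0.77492378 -0.92574784]
 [ 0.01452763  0.91245178  0.40892628  0.55477961]
 [ 0.          0.          0.          1.        ]] 0.025012164921020184
```

```bash
python3 - <<'E'
import cv2
a=cv2.imread("pics/top0.png")[110:360,150:500]; cv2.imwrite("pics/top0c.png",cv2.resize(a,(798,570),interpolation=cv2.INTER_CUBIC))
E
```

```text
(no output)
```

View pics/top0c.png

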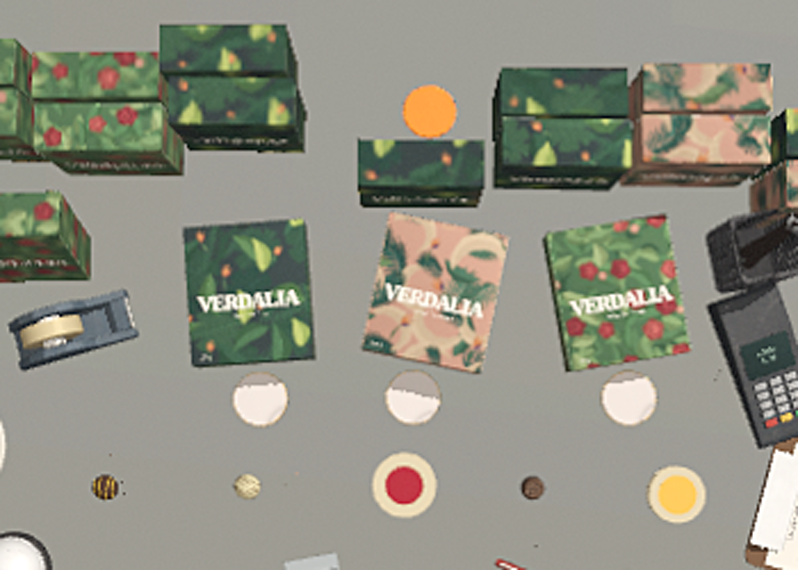

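View pics/side0.png

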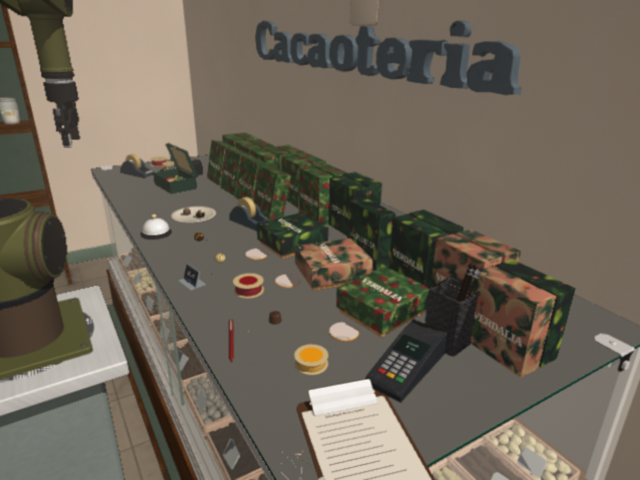

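The three chocolates are at crop (247,486) for pale, (105,487) for gold and (533,487) for brown. The spools are at (404,485) for red and (677,494) for yellow. The white coasters lie in front of the three flat cartons: dark at (260,400), pink at (413,398) and berry at (629,398). The orange disc at (430,110) is the look-alike, so I'll leave it alone. I'll now move over the pale chocolate.

Request:
carry_out(
  series=[
    {"translation": [5, -6, 0], "rot": [0, 0, 0.1], "hand": 6},
    {"translation": [8.5, -11, 0], "rot": [0, 0, 0.2], "hand": 6},
    {"translation": [12, -16, 0], "rot": [0, 0, 0.318], "hand": 6},
    {"translation": [15, -21, 0], "rot": [0, 0, 0.318], "hand": 6},
    {"translation": [18, -26, 0], "rot": [0, 0, 0.318], "hand": 6},
  ],
)

```text
clock: 1.62
position: [0.3585, 0.2882, 0.2566]
ee_rot: [180.0, 0.1, -180.0]
wrist_force: [1.7, -0.3, 0.3]
grip_width: 0.06
grip_force: 0.0
```

Request:
carry_out(
  series=[
    {"translation": [3, -5, 0], "rot": [0, 0, 0], "hand": 6},
    {"translation": [5, -10, 0], "rot": [0, 0, 0], "hand": 6},
    {"translation": [6.5, -15.6, 0], "rot": [0, 0, 0], "hand": 6},
    {"translation": [6.7, -15.6, -2], "rot": [0, 0, 0], "hand": 6},
    {"translation": [6.7, -15.6, -2], "rot": [0, 0, 0], "hand": 6},
  ],
)

```text
clock: 2.25
position: [0.4238, 0.1327, 0.2354]
ee_rot: [-180.0, -0.2, 179.9]
wrist_force: [0.4, 0.7, -0.1]
grip_width: 0.0599
grip_force: 0.0
```

```bash
python3 - <<'E'
from h import *
s=arm.observe(); print(s["clock"],s["position"],s["ee_rot"],s["joint_pos"],s["wrist_force"],s["grip_width"])
im=report("wrist"); cv2.imwrite("pics/w1.png",im["img"]); print(im["T_tool_cam"],im["intrinsics"])
E
```

```text
2.25 [0.4237682  0.13274476 0.23538031] [-1.79974613e+02 -1.63652381e-01  1.79877608e+02] [ 1.19327482e+01  8.24277673e+00  1.02626190e+02  9.99754169e-03
  6.92963789e+01 -7.79484442e+01] [ 0.3648563   0.67468628 -0.1219151 ] 0.05990752897967874
wrist white_mid 0.85 [323. 214.] [42.89 13.4   1.1 ]
wrist gold_mid 0.88 [498. 212.] [42.79 28.81  1.1 ]
wrist red_mid 0.7 [124. 223.] [43.6  -4.15  1.3 ]
wrist yellow_mid 0.21 [312. 310.] [52.36 12.34  1.  ]
wrist coaster_pink_top 0.64 [136. 311.] [52.64 -4.64  0.5 ]
wrist coaster_pink_top 0.47 [498. 210.] [42.68 29.1   0.5 ]
wrist coaster_dark_top 0.66 [312. 310.] [52.53 12.35  0.5 ]
[[-5.19099178e-04  9.56802344e-01  2.90738723e-01  7.56730046e-02]
 [ 9.99999862e-01  5.19548457e-04  7.56484204e-05  3.26085197e-04]
 [-7.86722686e-05  2.90738722e-01 -9.56802482e-01 -1.17907407e-01]
 [ 0.00000000e+00  0.00000000e+00  0.00000000e+00  1.00000000e+00]] [[396.45407454   0.         321.6381489 ]
 [  0.         396.45407454 238.29345341]
 [  0.           0.           1.        ]]
```

View pics/w1.png

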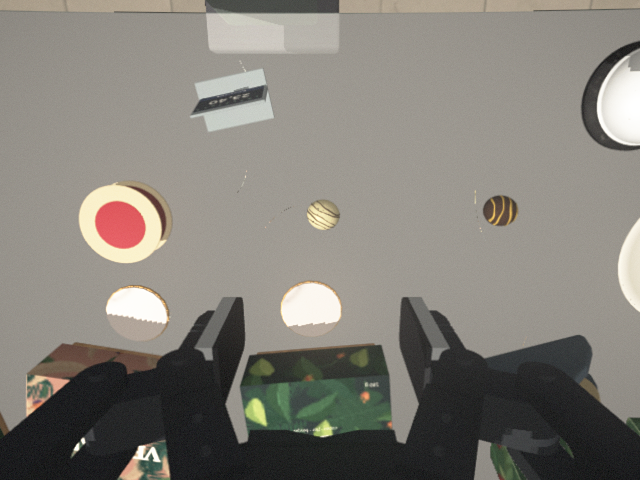

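The wrist view shows the pale striped chocolate at (323,214) and gold-striped at (498,211). Red spool is at (120,224), dark coaster at (311,309) and pink coaster at (138,312). The pale and gold identities match their descriptions. I'll go lower over the pale one and refine.

Request:
carry_out(
  series=[
    {"translation": [0.4, 0, -6], "rot": [0, 0, 0], "hand": 5.5},
    {"translation": [0.5, 0, -12], "rot": [0, 0, 0], "hand": 5.5},
    {"translation": [0.5, 0, -15.5], "rot": [0, 0, 0], "hand": 5.5},
    {"translation": [0.5, 0, -15.5], "rot": [0, 0, 0], "hand": 5.5},
  ],
)

```text
clock: 3.25
position: [0.4274, 0.1335, 0.0793]
ee_rot: [-179.9, -0.4, -180.0]
wrist_force: [-0.2, -0.5, 0.5]
grip_width: 0.0549
grip_force: 0.0
```

```bash
python3 - <<'E'
from h import *
s=arm.observe(); print(s["clock"],s["position"],s["ee_rot"],s["wrist_force"],s["grip_width"])
im=report("wrist"); cv2.imwrite("pics/w2.png",im["img"])
print([ (d["p"],d["rect"]) for d in arm.find_in("white_mid",im)])
E
```

```text
3.25 [0.42736124 0.13348286 0.07926718] [-179.9221312    -0.36481801 -179.97424648] [-0.22070134 -0.53584647  0.51744625] 0.054923554227101525
wrist white_mid 0.83 [322. 283.] [43.15 13.38  1.1 ]
wrist gold_mid 0.93 [635. 272.] [42.53 28.89  1.1 ]
wrist red_mid 0.17 [638. 271.] [42.41 28.83  1.3 ]
wrist coaster_pink_top 0.71 [ 11. 437.] [53.03 -4.72  0.5 ]
wrist coaster_dark_top 0.65 [301. 428.] [52.54 12.18  0.5 ]
[(0.74, [295.0, 253.5, 351.0, 305.9])]
```

View pics/w2.png

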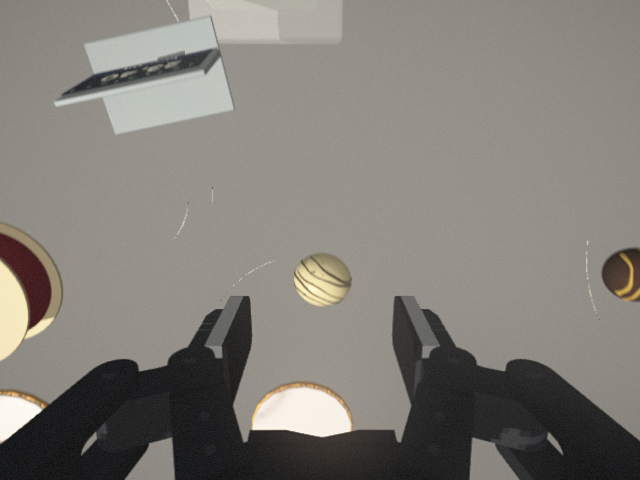

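The pale chocolate, at (322,280), is centred between the fingers.

Request:
carry_out(
  series=[
    {"translation": [0.3, 0, -3], "rot": [0, 0, 0], "hand": 5},
    {"translation": [0.3, 0, -4.6], "rot": [0, 0, 0], "hand": 5},
    {"translation": [0.3, 0, -5.2], "rot": [0, 0, 0], "hand": 4.5},
    {"translation": [0.3, 0, -5.2], "rot": [0, 0, 0], "hand": 3.5},
    {"translation": [0.3, 0, -5.2], "rot": [0, 0, 0], "hand": 2},
  ],
  newtons=20,
)

```text
clock: 4.42
position: [0.4329, 0.1338, 0.0298]
ee_rot: [180.0, 0.1, -180.0]
wrist_force: [0.8, 0.4, -0.3]
grip_width: 0.027
grip_force: 19.7
```

Request:
carry_out(
  series=[
    {"translation": [0, 0, 0], "rot": [0, 0, 0], "hand": 1.5},
    {"translation": [0, 0, 0], "rot": [0, 0, 0], "hand": 1.5},
    {"translation": [0, 0, 0], "rot": [0, 0, 0], "hand": 1.5},
  ],
)

```text
clock: 4.8
position: [0.4329, 0.1339, 0.0297]
ee_rot: [180.0, 0.1, -180.0]
wrist_force: [0.0, -0.3, 4.0]
grip_width: 0.0271
grip_force: 19.9
```

```bash
python3 - <<'E'
from h import *
s=arm.observe(); print(s["clock"],s["position"],s["ee_rot"],s["wrist_force"],s["grip_width"],s["grip_force"])
im=arm.get_image("wrist"); cv2.imwrite("pics/w3.png",im["img"])
E
```

```text
4.8 [0.43286547 0.13391828 0.02967942] [ 1.79987786e+02  5.36203372e-02 -1.79987668e+02] [ 0.01932295 -0.30154694  3.99451478] 0.02706029765602516 19.904704296786804
```

View pics/w3.png

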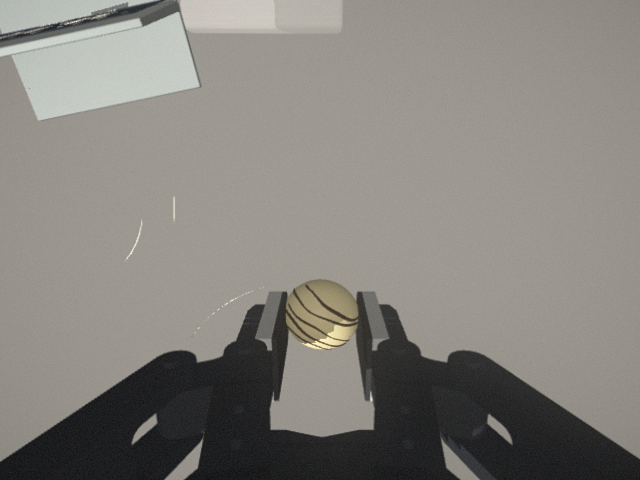

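The pale chocolate is gripped, with the opening at 27.1 mm. I'll lift it and go over the pink coaster.

Request:
carry_out(
  series=[
    {"translation": [0, 0, 1], "rot": [0, 0, 0], "hand": 1.5},
    {"translation": [0, 0, 5], "rot": [0, 0, 0], "hand": 1.5},
    {"translation": [2.5, -4.5, 6], "rot": [0, 0, 0], "hand": 1.5},
    {"translation": [5, -9, 6], "rot": [0, 0, 0], "hand": 1.5},
    {"translation": [7.5, -13.5, 6], "rot": [0, 0, 0], "hand": 1.5},
  ],
)

```text
clock: 5.48
position: [0.5083, -0.0024, 0.0903]
ee_rot: [180.0, 0.1, -180.0]
wrist_force: [0.3, 0.1, -0.3]
grip_width: 0.0273
grip_force: 19.9
```

Request:
carry_out(
  series=[
    {"translation": [2.1, -4.5, 0], "rot": [0, 0, 0], "hand": 1.5},
    {"translation": [2.1, -4.5, 0], "rot": [0, 0, 0], "hand": 1.5},
    {"translation": [2.1, -4.5, 0], "rot": [0, 0, 0], "hand": 1.5},
  ],
)

```text
clock: 5.85
position: [0.5276, -0.0461, 0.0893]
ee_rot: [180.0, -0.1, 179.9]
wrist_force: [-0.5, 1.1, -0.5]
grip_width: 0.0272
grip_force: 19.9
```

```bash
cat > look.py <<'E'
from h import *
import sys
s=arm.observe(); print(s["clock"],s["position"]*100,np.round(s["ee_rot"],2),s["wrist_force"],s["grip_width"],s["grip_force"])
lab=sys.argv[2].split(",")
zz={a.split("=")[0]:float(a.split("=")[1]) for a in sys.argv[3:]}
im=report("wrist",lab,zz); cv2.imwrite("pics/%s.png"%sys.argv[1],im["img"])
E
python3 look.py w4 white_mid,coaster_pink_top white_mid=.073
```

```text
5.85 [52.76297429 -4.60532448  8.93202452] [ 1.7997e+02 -8.0000e-02  1.7995e+02] [-0.46329597  1.13249737 -0.49351738] 0.027163470533299556 19.903343665064313
wrist white_mid 0.66 [321. 317.] [52.38 -4.61  7.3 ]
wrist coaster_pink_top 0.97 [324. 262.] [52.68 -4.46  0.5 ]
```

View pics/w4.png

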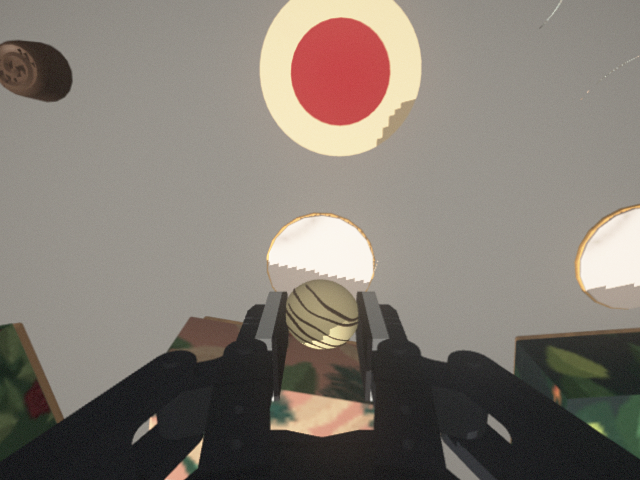

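The pale chocolate is at (321,315) in the grip and the pink coaster is at about (321,262), with the pink carton behind it. I'll lower it with a +0.3 cm x correction.

Request:
carry_out(
  series=[
    {"translation": [0.3, 0, -3], "rot": [0, 0, 0], "hand": 1.5},
    {"translation": [0.3, 0, -4.6], "rot": [0, 0, 0], "hand": 1.5},
    {"translation": [0.3, 0, -5.1], "rot": [0, 0, 0], "hand": 1.5},
    {"translation": [0.3, 0, -5.4], "rot": [0, 0, 0], "hand": 1.5},
    {"translation": [0.3, 0, -5.4], "rot": [0, 0, 0], "hand": 1.5},
  ],
)

```text
clock: 6.62
position: [0.5318, -0.0459, 0.0357]
ee_rot: [-180.0, 0.0, -180.0]
wrist_force: [-0.1, -0.1, 0.2]
grip_width: 0.0273
grip_force: 19.9
```

Request:
carry_out(
  series=[
    {"translation": [-0.1, 0, -0.1], "rot": [0, 0, 0], "hand": 1.5},
    {"translation": [-0.1, 0, -0.1], "rot": [0, 0, 0], "hand": 1.5},
  ],
)

```text
clock: 6.88
position: [0.5308, -0.0462, 0.0348]
ee_rot: [-180.0, 0.1, -180.0]
wrist_force: [1.1, 0.3, 1.7]
grip_width: 0.0271
grip_force: 20.0
```

Slight contact at 1.7 N. I'll release, rise and move toward gold at (42.8, 28.8).

Request:
carry_out(
  series=[
    {"translation": [0, 0, 0], "rot": [0, 0, 0], "hand": 2.9},
    {"translation": [0, 0, 0], "rot": [0, 0, 0], "hand": 3.5},
    {"translation": [0, 0, 0.2], "rot": [0, 0, 0], "hand": 4.5},
    {"translation": [0, 0, 1.5], "rot": [0, 0, 0], "hand": 5},
    {"translation": [0, 0, 6], "rot": [0, 0, 0], "hand": 5},
  ],
)

```text
clock: 7.5
position: [0.5287, -0.0459, 0.0935]
ee_rot: [179.9, -0.3, -180.0]
wrist_force: [0.9, -0.1, 0.3]
grip_width: 0.0499
grip_force: 0.0
```

```bash
python3 look.py w5 white_mid,coaster_pink_top white_mid=.016
```

```text
7.5 [52.86565018 -4.58986196  9.35054186] [ 179.95   -0.32 -179.99] [ 0.86733461 -0.08181959  0.28205471] 0.049924019297949866 0.0
```

View pics/w5.png

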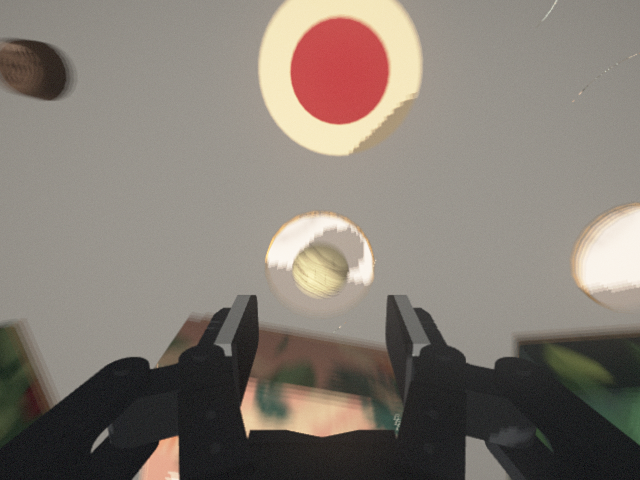

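The pale chocolate stands upright and centred on the pink coaster, at (320,270) against a coaster centre of (320,262), about 1 mm off after parallax. Next is gold.

Request:
carry_out(
  series=[
    {"translation": [-2, 5.5, 0.5], "rot": [0, 0, 0], "hand": 5},
    {"translation": [-4, 11, 0.5], "rot": [0, 0, 0], "hand": 5},
    {"translation": [-6, 16.5, 0.5], "rot": [0, 0, 0], "hand": 5},
    {"translation": [-8, 22, 0.5], "rot": [0, 0, 0], "hand": 5},
    {"translation": [-10, 27.5, 0], "rot": [0, 0, 0], "hand": 5},
  ],
)

```text
clock: 8.28
position: [0.4297, 0.2304, 0.0942]
ee_rot: [180.0, 0.0, 180.0]
wrist_force: [0.4, 0.7, -0.1]
grip_width: 0.0502
grip_force: 0.0
```

Request:
carry_out(
  series=[
    {"translation": [0, 4, -0.5], "rot": [0, 0, 0], "hand": 5},
    {"translation": [0, 5.8, -1], "rot": [0, 0, 0], "hand": 5},
    {"translation": [0, 5.8, -1], "rot": [0, 0, 0], "hand": 5},
    {"translation": [0, 5.8, -1], "rot": [0, 0, 0], "hand": 5},
  ],
)

```text
clock: 8.78
position: [0.4302, 0.2854, 0.084]
ee_rot: [-179.9, -0.1, 180.0]
wrist_force: [0.2, 0.7, -0.3]
grip_width: 0.0498
grip_force: 0.0
```

```bash
python3 look.py w6 gold_mid,coaster_dark_top
```

```text
8.775 [43.01991225 28.54038083  8.39856976] [-1.7993e+02 -7.0000e-02  1.7997e+02] [ 0.19275793  0.66087864 -0.32400794] 0.049760979261536005 0.0
wrist gold_mid 0.66 [331. 262.] [42.53 29.05  1.1 ]
wrist coaster_dark_top 0.8 [ 44. 418.] [52.49 12.17  0.5 ]
```

View pics/w6.png

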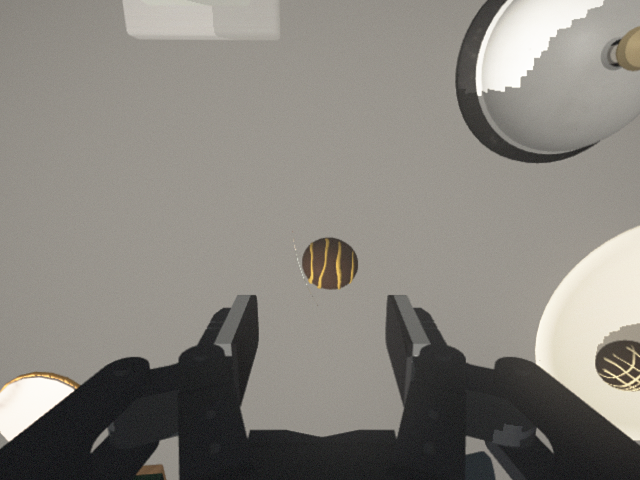

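The loose gold-striped chocolate is at (330,263). The chocolate at (620,365) on the plate has criss-cross stripes, so it is a look-alike. I'll grasp the loose one.

Request:
carry_out(
  series=[
    {"translation": [-0.4, 0.45, -3], "rot": [0, 0, 0], "hand": 5},
    {"translation": [-0.4, 0.45, -4.8], "rot": [0, 0, 0], "hand": 5},
    {"translation": [-0.4, 0.45, -5.5], "rot": [0, 0, 0], "hand": 4.5},
    {"translation": [-0.4, 0.45, -5.5], "rot": [0, 0, 0], "hand": 3.5},
    {"translation": [-0.4, 0.45, -5.5], "rot": [0, 0, 0], "hand": 2},
  ],
  newtons=20,
)

```text
clock: 9.55
position: [0.4271, 0.2913, 0.03]
ee_rot: [180.0, 0.1, 180.0]
wrist_force: [0.7, -0.5, -0.9]
grip_width: 0.0265
grip_force: 19.7
```

Request:
carry_out(
  series=[
    {"translation": [0, 0, 0], "rot": [0, 0, 0], "hand": 1.5},
    {"translation": [0, 0, 0], "rot": [0, 0, 0], "hand": 1.5},
    {"translation": [0, 0, 0], "rot": [0, 0, 0], "hand": 1.5},
  ],
)

```text
clock: 9.93
position: [0.4269, 0.2915, 0.0298]
ee_rot: [180.0, 0.1, -180.0]
wrist_force: [0.1, -0.4, 4.1]
grip_width: 0.0264
grip_force: 19.9
```

```bash
python3 look.py w7 gold_mid
```

```text
9.925 [42.69076991 29.15056666  2.98073178] [ 1.7998e+02  6.0000e-02 -1.7998e+02] [ 0.09284044 -0.37807308  4.1158728 ] 0.026368678208052033 19.9278844735818
wrist gold_mid 0.59 [321. 321.] [42.6  29.15  1.1 ]
```

Request:
carry_out(
  series=[
    {"translation": [0, 0, 1], "rot": [0, 0, 0], "hand": 1.5},
    {"translation": [0, 0, 5], "rot": [0, 0, 0], "hand": 1.5},
    {"translation": [2.5, -4.5, 6], "rot": [0, 0, 0], "hand": 1.5},
    {"translation": [5, -9, 6], "rot": [0, 0, 0], "hand": 1.5},
    {"translation": [7.5, -13.5, 6], "rot": [0, 0, 0], "hand": 1.5},
  ],
)

```text
clock: 10.65
position: [0.5021, 0.1553, 0.0901]
ee_rot: [180.0, 0.1, -179.9]
wrist_force: [0.8, -0.2, -0.1]
grip_width: 0.026
grip_force: 19.9
```

Request:
carry_out(
  series=[
    {"translation": [2.4, -3.4, 0], "rot": [0, 0, 0], "hand": 1.5},
    {"translation": [2.4, -3.4, 0], "rot": [0, 0, 0], "hand": 1.5},
    {"translation": [2.4, -3.4, 0], "rot": [0, 0, 0], "hand": 1.5},
  ],
)

```text
clock: 11.02
position: [0.5248, 0.1224, 0.0893]
ee_rot: [180.0, -0.1, 180.0]
wrist_force: [0.1, 0.5, -0.3]
grip_width: 0.0263
grip_force: 19.9
```

```bash
python3 look.py w8 gold_mid,coaster_dark_top gold_mid=.071; python3 -c "
from h import *
im=arm.get_image('top')
for l in Z: print(l,[(round(d['p'],2),np.round(at(im,d['centre'],Z[l])*100,2)) for d in arm.mark_of(l,im)[:2]])"
```

```text
11.025 [52.47890689 12.23604449  8.93036194] [ 1.7998e+02 -7.0000e-02  1.7996e+02] [ 0.05239599  0.53423838 -0.33516616] 0.02632435149289839 19.90106306533562
wrist gold_mid 0.95 [322. 321.] [52.35 12.29  7.1 ]
wrist coaster_dark_top 0.89 [321. 266.] [52.63 12.22  0.5 ]
white_mid []
gold_mid []
brown_mid [(0.56, array([ 42.96, -17.94,   1.05]))]
red_mid [(0.94, array([43.28, -3.58,  1.3 ]))]
yellow_mid [(0.71, array([ 43.23, -33.95,   1.  ]))]
coaster_pink_top [(0.68, array([52.88, -5.6 ,  0.5 ]))]
coaster_dark_top []
coaster_berry_top [(0.78, array([ 53.23, -28.91,   0.5 ]))]
carton_dark_top [(0.76, array([63.75, 12.96,  6.  ]))]
```

View pics/w8.png

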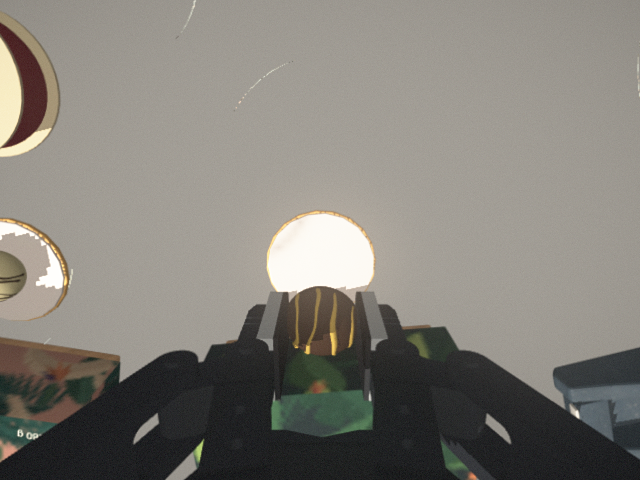

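Gold is in the grip at (322,321), and the dark coaster is at (320,264) below it. I'll lower it.

Request:
carry_out(
  series=[
    {"translation": [0.1, 0, -3], "rot": [0, 0, 0], "hand": 1.5},
    {"translation": [0.1, 0, -4.6], "rot": [0, 0, 0], "hand": 1.5},
    {"translation": [0.1, 0, -5.2], "rot": [0, 0, 0], "hand": 1.5},
    {"translation": [0.1, 0, -5.5], "rot": [0, 0, 0], "hand": 1.5},
    {"translation": [0.1, 0, -5.5], "rot": [0, 0, 0], "hand": 1.5},
  ],
)

```text
clock: 12.3
position: [0.5268, 0.1224, 0.0349]
ee_rot: [180.0, 0.0, -180.0]
wrist_force: [0.5, 0.3, 0.6]
grip_width: 0.0265
grip_force: 19.9
```

Request:
carry_out(
  series=[
    {"translation": [0, 0, 0], "rot": [0, 0, 0], "hand": 1.5},
  ],
)

```text
clock: 12.42
position: [0.5271, 0.1224, 0.0349]
ee_rot: [180.0, 0.1, -180.0]
wrist_force: [-0.4, 0.1, 1.4]
grip_width: 0.0263
grip_force: 20.0
```

Request:
carry_out(
  series=[
    {"translation": [0, 0, 0], "rot": [0, 0, 0], "hand": 2.9},
    {"translation": [0, 0, 0], "rot": [0, 0, 0], "hand": 3.5},
    {"translation": [0, 0, 0.2], "rot": [0, 0, 0], "hand": 4.5},
    {"translation": [0, 0, 1.5], "rot": [0, 0, 0], "hand": 5},
    {"translation": [0, 0, 6], "rot": [0, 0, 0], "hand": 5},
  ],
)

```text
clock: 13.05
position: [0.5247, 0.122, 0.0935]
ee_rot: [-180.0, -0.3, -180.0]
wrist_force: [0.3, -0.5, 0.5]
grip_width: 0.05
grip_force: 0.0
```

```bash
python3 look.py w9 gold_mid,coaster_dark_top gold_mid=.016
```

```text
13.05 [52.46749937 12.20327299  9.34820029] [-179.95   -0.32 -179.99] [ 0.30474782 -0.47074408  0.54607297] 0.04999475848260187 0.0
wrist gold_mid 0.91 [320. 271.] [52.62 12.14  1.6 ]
```

Request:
carry_out(
  series=[
    {"translation": [-2, -5.5, 0.5], "rot": [0, 0, 0], "hand": 5},
    {"translation": [-4, -11, 0.5], "rot": [0, 0, 0], "hand": 5},
    {"translation": [-6, -16.5, 0.5], "rot": [0, 0, 0], "hand": 5},
    {"translation": [-8, -22, 0.5], "rot": [0, 0, 0], "hand": 5},
    {"translation": [-9.5, -27, 0], "rot": [0, 0, 0], "hand": 5},
  ],
)

```text
clock: 13.82
position: [0.4303, -0.1492, 0.0942]
ee_rot: [180.0, -0.0, 180.0]
wrist_force: [0.8, -0.5, 0.4]
grip_width: 0.0498
grip_force: 0.0
```

Request:
carry_out(
  series=[
    {"translation": [0, -2, -0.5], "rot": [0, 0, 0], "hand": 5},
    {"translation": [0, -3.2, -1], "rot": [0, 0, 0], "hand": 5},
    {"translation": [0, -3.2, -1], "rot": [0, 0, 0], "hand": 5},
    {"translation": [0, -3.2, -1], "rot": [0, 0, 0], "hand": 5},
  ],
)

```text
clock: 14.32
position: [0.4314, -0.1787, 0.0841]
ee_rot: [180.0, -0.0, -179.9]
wrist_force: [1.1, -0.1, 1.1]
grip_width: 0.0498
grip_force: 0.0
```

```bash
python3 look.py w10 brown_mid,coaster_berry_top,red_mid,yellow_mid
```

```text
14.325 [ 43.13901869 -17.87035536   8.41208367] [ 1.7996e+02 -4.0000e-02 -1.7994e+02] [ 1.08533833 -0.10165927  1.08368997] 0.049800420450992956 0.0
wrist brown_mid 0.6 [324. 271.] [ 43.18 -17.69   1.05]
wrist red_mid 0.65 [596. 280.] [43.55 -3.87  1.3 ]
wrist yellow_mid 0.56 [ 17. 265.] [ 42.8  -33.31   1.  ]
```

View pics/w10.png

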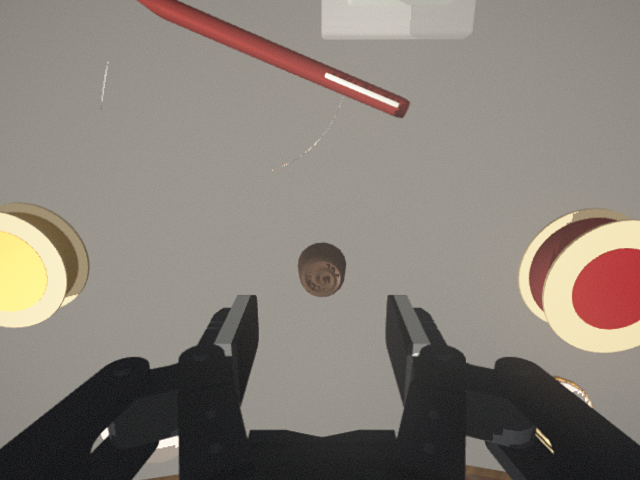

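Plain brown flat-topped chocolate is at (322,270), between the yellow and red spools. The rough truffle is on the plate elsewhere. I'll grasp this one.

Request:
carry_out(
  series=[
    {"translation": [0, 0.05, -3], "rot": [0, 0, 0], "hand": 5},
    {"translation": [0, 0.05, -4.8], "rot": [0, 0, 0], "hand": 5},
    {"translation": [0, 0.05, -5.5], "rot": [0, 0, 0], "hand": 4.5},
    {"translation": [0, 0.05, -5.5], "rot": [0, 0, 0], "hand": 3.5},
    {"translation": [0, 0.05, -5.5], "rot": [0, 0, 0], "hand": 2},
  ],
  newtons=20,
)

```text
clock: 15.2
position: [0.432, -0.1794, 0.0299]
ee_rot: [-180.0, 0.1, -180.0]
wrist_force: [0.5, 0.2, 0.5]
grip_width: 0.023
grip_force: 19.4
```

Request:
carry_out(
  series=[
    {"translation": [0, 0, 0], "rot": [0, 0, 0], "hand": 1.5},
    {"translation": [0, 0, 0], "rot": [0, 0, 0], "hand": 1.5},
    {"translation": [0, 0, 0], "rot": [0, 0, 0], "hand": 1.5},
  ],
)

```text
clock: 15.58
position: [0.4319, -0.1794, 0.0298]
ee_rot: [-180.0, 0.1, -180.0]
wrist_force: [0.1, -0.1, 3.4]
grip_width: 0.0226
grip_force: 20.0
```

```bash
python3 look.py w11 brown_mid
```

```text
15.575 [ 43.18951337 -17.93806814   2.97959487] [-1.7997e+02  6.0000e-02 -1.7999e+02] [ 0.14458649 -0.1184544   3.35205357] 0.02256629597963423 20.025903429777827
wrist brown_mid 0.67 [324. 322.] [ 43.18 -17.81   1.05]
```

Request:
carry_out(
  series=[
    {"translation": [0, 0, 1], "rot": [0, 0, 0], "hand": 1.5},
    {"translation": [0, 0, 5], "rot": [0, 0, 0], "hand": 1.5},
    {"translation": [3.5, -3.5, 6], "rot": [0, 0, 0], "hand": 1.5},
    {"translation": [7, -7, 6], "rot": [0, 0, 0], "hand": 1.5},
    {"translation": [9.5, -10.4, 6], "rot": [0, 0, 0], "hand": 1.5},
  ],
)

```text
clock: 16.3
position: [0.5282, -0.2844, 0.0903]
ee_rot: [-179.9, 0.1, -180.0]
wrist_force: [0.3, 0.0, -0.9]
grip_width: 0.0225
grip_force: 19.6
```

Request:
carry_out(
  series=[
    {"translation": [0, 0, 0], "rot": [0, 0, 0], "hand": 1.5},
    {"translation": [0, 0, 0], "rot": [0, 0, 0], "hand": 1.5},
  ],
)

```text
clock: 16.55
position: [0.5254, -0.2825, 0.089]
ee_rot: [179.9, -0.1, 180.0]
wrist_force: [0.1, -0.7, 0.2]
grip_width: 0.0225
grip_force: 19.6
```

```bash
python3 look.py w12 brown_mid,coaster_berry_top brown_mid=.0705
```

```text
16.55 [ 52.5399824  -28.25047171   8.89715216] [ 1.7992e+02 -1.1000e-01  1.7999e+02] [ 0.14909477 -0.67558137  0.17985604] 0.02248554927628129 19.61262719356455
wrist brown_mid 0.86 [328. 321.] [ 52.44 -27.99   7.05]
wrist coaster_berry_top 0.73 [316. 273.] [ 53.08 -28.53   0.5 ]
```

View pics/w12.png

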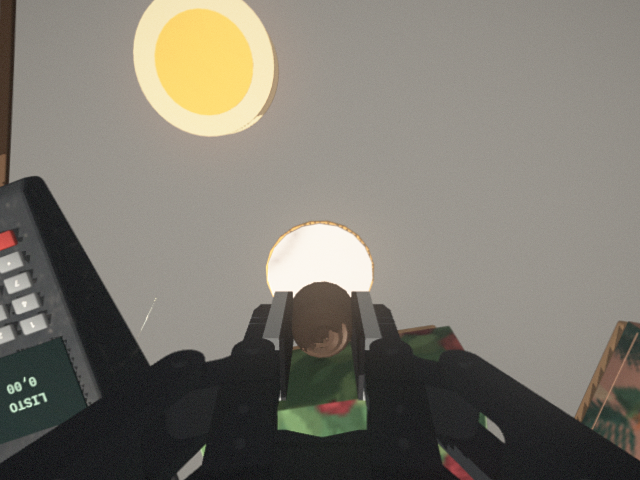

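Brown is in the grip at (322,320), upright. The berry coaster centre is about (319.5,273), so I need +0.45 cm x and −0.15 cm y. Lowering.

Request:
carry_out(
  series=[
    {"translation": [0.45, -0.15, -3], "rot": [0, 0, 0], "hand": 1.5},
    {"translation": [0.45, -0.15, -4.6], "rot": [0, 0, 0], "hand": 1.5},
    {"translation": [0.45, -0.15, -5.2], "rot": [0, 0, 0], "hand": 1.5},
    {"translation": [0.45, -0.15, -5.5], "rot": [0, 0, 0], "hand": 1.5},
    {"translation": [0.45, -0.15, -5.5], "rot": [0, 0, 0], "hand": 1.5},
  ],
)

```text
clock: 17.32
position: [0.5312, -0.2847, 0.035]
ee_rot: [-180.0, 0.0, -180.0]
wrist_force: [0.6, -0.1, 0.1]
grip_width: 0.0226
grip_force: 19.6
```

Request:
carry_out(
  series=[
    {"translation": [0, 0, 0], "rot": [0, 0, 0], "hand": 1.5},
  ],
)

```text
clock: 17.45
position: [0.5315, -0.285, 0.0349]
ee_rot: [-180.0, 0.1, -180.0]
wrist_force: [0.3, -0.1, 0.1]
grip_width: 0.0227
grip_force: 19.7
```

Request:
carry_out(
  series=[
    {"translation": [0, 0.1, 0], "rot": [0, 0, 0], "hand": 1.5},
    {"translation": [0, 0.1, -0.08], "rot": [0, 0, 0], "hand": 1.5},
    {"translation": [0, 0.1, -0.08], "rot": [0, 0, 0], "hand": 1.5},
  ],
)

```text
clock: 17.82
position: [0.5316, -0.2842, 0.0348]
ee_rot: [-179.9, 0.1, -180.0]
wrist_force: [-1.9, -0.3, 7.7]
grip_width: 0.0226
grip_force: 20.7
```

Request:
carry_out(
  series=[
    {"translation": [0, 0, 0.05], "rot": [0, 0, 0], "hand": 2.5},
    {"translation": [0, 0, 0.05], "rot": [0, 0, 0], "hand": 3.2},
    {"translation": [0, 0, 0.2], "rot": [0, 0, 0], "hand": 4.5},
    {"translation": [0, 0, 1.5], "rot": [0, 0, 0], "hand": 5},
    {"translation": [0, 0, 6], "rot": [0, 0, 0], "hand": 5},
  ],
)

```text
clock: 18.45
position: [0.5292, -0.2826, 0.0922]
ee_rot: [179.8, -0.3, -180.0]
wrist_force: [0.6, 0.9, -0.6]
grip_width: 0.0501
grip_force: 0.0
```

```bash
python3 look.py w13 brown_mid,coaster_berry_top,yellow_mid brown_mid=.0155
```

```text
18.45 [ 52.92445613 -28.25784171   9.21776847] [ 179.81   -0.3  -179.99] [ 0.56862659  0.8772285  -0.5521044 ] 0.05014976493113359 0.0
wrist yellow_mid 0.66 [209.  57.] [ 42.68 -33.37   1.  ]
```

Request:
carry_out(
  series=[
    {"translation": [-2, 5, 1], "rot": [0, 0, 0], "hand": 8.5},
    {"translation": [-4, 10, 2], "rot": [0, 0, 0], "hand": 8.5},
    {"translation": [-6, 15, 2], "rot": [0, 0, 0], "hand": 8.5},
    {"translation": [-8, 20, 2], "rot": [0, 0, 0], "hand": 8.5},
    {"translation": [-9.7, 24.6, 1], "rot": [0, 0, 0], "hand": 8.5},
  ],
)

```text
clock: 19.27
position: [0.4327, -0.0361, 0.1033]
ee_rot: [180.0, -0.0, 180.0]
wrist_force: [0.5, 0.5, 1.1]
grip_width: 0.0848
grip_force: 0.0
```

Request:
carry_out(
  series=[
    {"translation": [0, 0, 0], "rot": [0, 0, 0], "hand": 8.5},
    {"translation": [0, 0, 0], "rot": [0, 0, 0], "hand": 8.5},
  ],
)

```text
clock: 19.52
position: [0.4342, -0.0377, 0.1033]
ee_rot: [-180.0, -0.0, -179.9]
wrist_force: [-0.2, -0.4, 0.9]
grip_width: 0.0852
grip_force: 0.0
```

```bash
python3 look.py w14 red_mid; python3 - <<'E'
import cv2
a=cv2.imread("pics/w13.png")[190:350,220:420];b=cv2.imread("pics/w14.png")
a=cv2.resize(a,(400,320)); b=cv2.resize(b,(400,320)); cv2.imwrite("pics/c1.png",cv2.hconcat([a,b]))
E
```

```text
19.525 [43.41713562 -3.76924433 10.3280088 ] [-1.7998e+02 -1.0000e-02 -1.7992e+02] [-0.24430129 -0.44001831  0.85654963] 0.08521360492708967 0.0
wrist red_mid 0.57 [320. 257.] [43.25 -3.82  1.3 ]
```

View pics/c1.png

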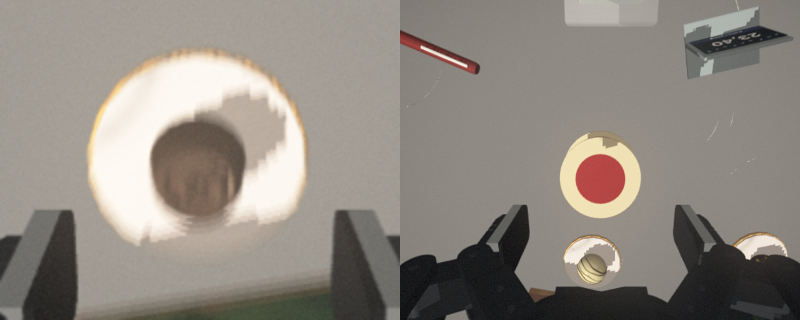

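Brown is upright and centred on the berry coaster (left panel). The red spool is centred under the open fingers (right panel). I'll descend around it.

Request:
carry_out(
  series=[
    {"translation": [-0.05, 0, -4], "rot": [0, 0, 0], "hand": 8.5},
    {"translation": [-0.05, 0, -6.5], "rot": [0, 0, 0], "hand": 8.5},
    {"translation": [-0.05, 0, -8], "rot": [0, 0, 0], "hand": 8.5},
    {"translation": [-0.05, 0, -8.4], "rot": [0, 0, 0], "hand": 8.5},
    {"translation": [-0.05, 0, -8.4], "rot": [0, 0, 0], "hand": 8.5},
  ],
)

```text
clock: 20.25
position: [0.4341, -0.0384, 0.0195]
ee_rot: [-180.0, 0.0, 179.9]
wrist_force: [0.1, -0.0, 0.1]
grip_width: 0.0849
grip_force: 0.0
```

Request:
carry_out(
  series=[
    {"translation": [0, 0, 0], "rot": [0, 0, 0], "hand": 7.6},
    {"translation": [0, 0, 0], "rot": [0, 0, 0], "hand": 6.8},
    {"translation": [0, 0, 0], "rot": [0, 0, 0], "hand": 6},
    {"translation": [0, 0, 0], "rot": [0, 0, 0], "hand": 6},
  ],
  newtons=25,
)

```text
clock: 20.75
position: [0.4341, -0.0379, 0.0204]
ee_rot: [-180.0, 0.1, -180.0]
wrist_force: [-1.2, -0.9, 5.4]
grip_width: 0.0671
grip_force: 26.9
```

Request:
carry_out(
  series=[
    {"translation": [0, 0, 1], "rot": [0, 0, 0], "hand": 6},
    {"translation": [0, 0, 5], "rot": [0, 0, 0], "hand": 6},
    {"translation": [2, 1.5, 10], "rot": [0, 0, 0], "hand": 6},
    {"translation": [6, 5, 11], "rot": [0, 0, 0], "hand": 6},
    {"translation": [10, 8, 11], "rot": [0, 0, 0], "hand": 6},
  ],
)

```text
clock: 21.38
position: [0.5354, 0.0433, 0.1325]
ee_rot: [180.0, 0.3, 180.0]
wrist_force: [0.8, -1.1, -0.2]
grip_width: 0.0673
grip_force: 28.7
```

Request:
carry_out(
  series=[
    {"translation": [4, 3.5, 0], "rot": [0, 0, 0], "hand": 6},
    {"translation": [8, 7, 0], "rot": [0, 0, 0], "hand": 6},
    {"translation": [10.4, 8.8, 0], "rot": [0, 0, 0], "hand": 6},
    {"translation": [10.4, 8.8, 0], "rot": [0, 0, 0], "hand": 6},
    {"translation": [10.4, 8.8, 0], "rot": [0, 0, 0], "hand": 6},
  ],
)

```text
clock: 22.0
position: [0.636, 0.1299, 0.1294]
ee_rot: [-180.0, -0.1, -180.0]
wrist_force: [-0.3, -0.2, 0.0]
grip_width: 0.0669
grip_force: 28.7
```

```bash
python3 look.py w15 red_mid,carton_dark_top,coaster_dark_top red_mid=.123; python3 - <<'E'
from h import *
a=cv2.imread("pics/w15.png"); t=arm.get_image("top")["img"][190:290,190:330]
cv2.imwrite("pics/c2.png",cv2.hconcat([cv2.resize(a,(400,300)),cv2.resize(t,(400,300))]))
E
```

```text
22.0 [63.60084073 12.98926177 12.94195314] [-1.7996e+02 -1.2000e-01 -1.7997e+02] [-0.26844114 -0.19315351  0.03549682] 0.06691081137091856 28.657964318990707
wrist red_mid 0.98 [320. 342.] [63.66 12.97 12.3 ]
```

View pics/c2.png

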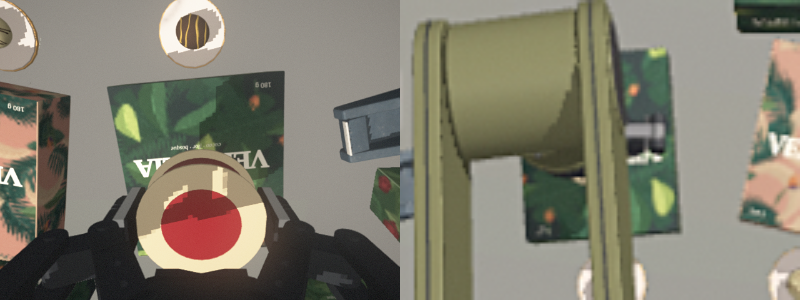

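The red spool is held level over the dark carton. The carton's front top corners are at about (174,139) and (454,114) in full-resolution pixels. I'll compute its centre from them.

```bash
python3 - <<'E'
from h import *
s=arm.observe(); im=arm.get_image("wrist"); T=wristT(s,im)
g=cv2.cvtColor(im["img"],cv2.COLOR_BGR2GRAY)
P=[]
for c in ((174,139),(454,114)):
    q=cv2.cornerSubPix(g,np.array([[c]],np.float32),(9,9),(-1,-1),(3,30,.05))[0,0]; P.append(at(im,q,.06,T)[:2]*100); print(q,P[-1])
y=(P[1]-P[0]); print(np.linalg.norm(y)); y/=np.linalg.norm(y); x=np.array([y[1],-y[0]]); print((P[0]+P[1])/2+7.45*x)
E
```

```text
[171.31018 137.14708] [56.96403325  6.1189337 ]
[455.57376 111.20657] [55.85049055 18.99987765]
12.92898659461299
[63.82957855 13.20105636]
```

Request:
carry_out(
  series=[
    {"translation": [0.15, 0.1, -2.5], "rot": [0, 0, 0], "hand": 6},
    {"translation": [0.15, 0.1, -4.2], "rot": [0, 0, 0], "hand": 6},
    {"translation": [0.15, 0.1, -4.7], "rot": [0, 0, 0], "hand": 6},
    {"translation": [0.15, 0.1, -4.8], "rot": [0, 0, 0], "hand": 6},
    {"translation": [0.15, 0.1, -4.8], "rot": [0, 0, 0], "hand": 6},
  ],
)

```text
clock: 22.92
position: [0.6394, 0.1314, 0.082]
ee_rot: [180.0, 0.1, -180.0]
wrist_force: [-0.0, 0.2, -1.2]
grip_width: 0.0668
grip_force: 28.7
```

Request:
carry_out(
  series=[
    {"translation": [0, 0, -0.05], "rot": [0, 0, 0], "hand": 6},
    {"translation": [0, 0, -0.05], "rot": [0, 0, 0], "hand": 6},
  ],
)

```text
clock: 23.18
position: [0.6393, 0.1314, 0.0815]
ee_rot: [180.0, 0.0, -180.0]
wrist_force: [0.1, -0.4, -0.6]
grip_width: 0.0672
grip_force: 28.7
```

Request:
carry_out(
  series=[
    {"translation": [-0.1, 0, -0.05], "rot": [0, 0, 0], "hand": 6},
    {"translation": [-0.1, 0, -0.1], "rot": [0, 0, 0], "hand": 6},
    {"translation": [-0.1, 0, -0.1], "rot": [0, 0, 0], "hand": 6},
  ],
)

```text
clock: 23.55
position: [0.6379, 0.1313, 0.0804]
ee_rot: [180.0, -0.0, -180.0]
wrist_force: [-1.6, -0.8, 3.7]
grip_width: 0.0669
grip_force: 29.0
```

Contact at 3.7 N. I'll release, rise, look, then head for yellow at about (42.8, −33.5).

Request:
carry_out(
  series=[
    {"translation": [0, 0, 0], "rot": [0, 0, 0], "hand": 7},
    {"translation": [0, 0, 0], "rot": [0, 0, 0], "hand": 7.8},
    {"translation": [0, 0, 0], "rot": [0, 0, 0], "hand": 8.5},
    {"translation": [0, 0, 1], "rot": [0, 0, 0], "hand": 8.5},
    {"translation": [0, 0, 6.5], "rot": [0, 0, 0], "hand": 8.5},
  ],
)

```text
clock: 24.18
position: [0.6352, 0.1309, 0.1421]
ee_rot: [-179.9, -0.5, -180.0]
wrist_force: [0.2, 0.0, 0.1]
grip_width: 0.085
grip_force: 0.0
```

Request:
carry_out(
  series=[
    {"translation": [-4, -4, 1], "rot": [0, 0, 0], "hand": 8.5},
    {"translation": [-8, -8, 1], "rot": [0, 0, 0], "hand": 8.5},
    {"translation": [-8, -8, 1], "rot": [0, 0, 0], "hand": 8.5},
  ],
)

```text
clock: 24.55
position: [0.554, 0.0492, 0.1556]
ee_rot: [-180.0, -0.2, 179.9]
wrist_force: [0.1, 0.9, 0.6]
grip_width: 0.0849
grip_force: 0.0
```

```bash
python3 look.py w16 red_mid,carton_dark_top red_mid=.073
```

```text
24.55 [55.39745687  4.92385711 15.56371398] [-179.96   -0.19  179.86] [0.07168243 0.87743613 0.57829578] 0.08486627980529446 0.0
wrist red_mid 0.56 [460. 399.] [63.91 13.2   7.3 ]
```

Request:
carry_out(
  series=[
    {"translation": [-1, -6, 0], "rot": [0, 0, 0], "hand": 8.5},
    {"translation": [-3, -12, 0], "rot": [0, 0, 0], "hand": 8.5},
    {"translation": [-6, -17.5, 0], "rot": [0, 0, 0], "hand": 8.5},
    {"translation": [-9, -23, -1], "rot": [0, 0, 0], "hand": 8.5},
    {"translation": [-11, -28.5, -3], "rot": [0, 0, 0], "hand": 8.5},
  ],
)

```text
clock: 25.32
position: [0.4498, -0.2347, 0.126]
ee_rot: [-179.9, 0.2, -179.9]
wrist_force: [0.6, -0.2, -1.2]
grip_width: 0.0849
grip_force: 0.0
```

Request:
carry_out(
  series=[
    {"translation": [-1, -5, -1], "rot": [0, 0, 0], "hand": 8.5},
    {"translation": [-1.7, -10.2, -2], "rot": [0, 0, 0], "hand": 8.5},
    {"translation": [-1.7, -10.2, -2], "rot": [0, 0, 0], "hand": 8.5},
    {"translation": [-1.7, -10.2, -2], "rot": [0, 0, 0], "hand": 8.5},
  ],
)

```text
clock: 25.82
position: [0.4322, -0.3346, 0.105]
ee_rot: [180.0, -0.0, -180.0]
wrist_force: [0.2, 0.4, 0.5]
grip_width: 0.085
grip_force: 0.0
```

```bash
python3 look.py w17 yellow_mid; python3 - <<'E'
from h import *
a=cv2.imread("pics/w16.png"); t=cv2.imread("pics/w17.png")
im=arm.get_image("top"); print([(round(d['p'],2),np.round(at(im,d['centre'],.073)*100,2)) for d in arm.mark_of("red_mid",im)[:2]])
cv2.imwrite("pics/c3.png",cv2.hconcat([cv2.resize(a,(400,300)),cv2.resize(t,(400,300))]))
E
```

```text
25.825 [ 43.2244683  -33.45580569  10.50263909] [ 179.95   -0.   -180.  ] [0.15976796 0.43641301 0.5467173 ] 0.08500408698846852 0.0
wrist yellow_mid 0.71 [324. 250.] [ 42.82 -33.28   1.  ]
[(0.71, array([63.71, 12.79,  7.3 ]))]
```

View pics/c3.png

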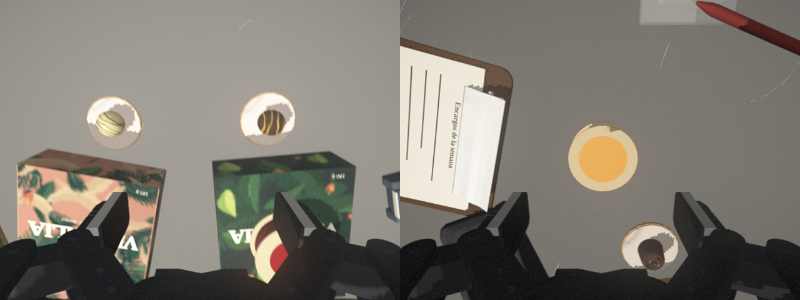

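Left panel shows red flat on the dark carton and both striped chocolates standing on their coasters. Right panel shows the yellow spool under the open gripper, label at about (325,254) full-res, well clear of the clipboard.

Request:
carry_out(
  series=[
    {"translation": [-0.5, 0.15, -4], "rot": [0, 0, 0], "hand": 8.5},
    {"translation": [-0.5, 0.15, -6.5], "rot": [0, 0, 0], "hand": 8.5},
    {"translation": [-0.5, 0.15, -8], "rot": [0, 0, 0], "hand": 8.5},
    {"translation": [-0.5, 0.15, -8.4], "rot": [0, 0, 0], "hand": 8.5},
    {"translation": [-0.5, 0.15, -8.4], "rot": [0, 0, 0], "hand": 8.5},
  ],
)

```text
clock: 26.65
position: [0.4269, -0.3333, 0.0217]
ee_rot: [-180.0, 0.0, -180.0]
wrist_force: [0.7, -0.0, -0.0]
grip_width: 0.0852
grip_force: 0.0
```

Request:
carry_out(
  series=[
    {"translation": [0, 0, 0], "rot": [0, 0, 0], "hand": 7.2},
    {"translation": [0, 0, 0], "rot": [0, 0, 0], "hand": 6.2},
    {"translation": [0, 0, 0], "rot": [0, 0, 0], "hand": 5.2},
    {"translation": [0, 0, 0], "rot": [0, 0, 0], "hand": 5.2},
    {"translation": [0, 0, 0], "rot": [0, 0, 0], "hand": 5.2},
  ],
  newtons=25,
)

```text
clock: 27.28
position: [0.4268, -0.3336, 0.0223]
ee_rot: [-179.9, 0.1, -180.0]
wrist_force: [-0.5, 0.6, 5.6]
grip_width: 0.0594
grip_force: 26.5
```

Request:
carry_out(
  series=[
    {"translation": [0, 0, 1], "rot": [0, 0, 0], "hand": 5.2},
    {"translation": [0, 0, 5], "rot": [0, 0, 0], "hand": 5.2},
    {"translation": [0, 2, 10], "rot": [0, 0, 0], "hand": 5.2},
    {"translation": [1, 6, 14], "rot": [0, 0, 0], "hand": 5.2},
    {"translation": [3, 11, 14], "rot": [0, 0, 0], "hand": 5.2},
  ],
)

```text
clock: 27.9
position: [0.4586, -0.2242, 0.1656]
ee_rot: [-179.7, 0.4, 179.9]
wrist_force: [0.7, -0.9, -0.4]
grip_width: 0.0585
grip_force: 27.3
```

Request:
carry_out(
  series=[
    {"translation": [2, 5, 0], "rot": [0, 0, 0], "hand": 5.2},
    {"translation": [4, 10, 0], "rot": [0, 0, 0], "hand": 5.2},
    {"translation": [6, 15, 0], "rot": [0, 0, 0], "hand": 5.2},
    {"translation": [9, 20, 0], "rot": [0, 0, 0], "hand": 5.2},
    {"translation": [12, 25, 0], "rot": [0, 0, 0], "hand": 5.2},
  ],
)

```text
clock: 28.52
position: [0.5769, 0.0285, 0.1621]
ee_rot: [-180.0, 0.0, -180.0]
wrist_force: [0.1, 0.1, -1.0]
grip_width: 0.0589
grip_force: 27.3
```

Request:
carry_out(
  series=[
    {"translation": [3, 5, 0], "rot": [0, 0, 0], "hand": 5.2},
    {"translation": [6.1, 10.5, 0], "rot": [0, 0, 0], "hand": 5.2},
    {"translation": [6.1, 10.5, 0], "rot": [0, 0, 0], "hand": 5.2},
    {"translation": [6.1, 10.5, 0], "rot": [0, 0, 0], "hand": 5.2},
  ],
)

```text
clock: 29.02
position: [0.6366, 0.1318, 0.1612]
ee_rot: [-180.0, -0.1, -179.9]
wrist_force: [0.2, -1.0, -0.2]
grip_width: 0.0588
grip_force: 27.3
```

```bash
python3 look.py w18 yellow_mid,red_mid yellow_mid=.148 red_mid=.073
```

```text
29.025 [63.66186351 13.18085208 16.11709125] [-1.7995e+02 -8.0000e-02 -1.7992e+02] [ 0.17959336 -1.04610922 -0.15036011] 0.058751034174700074 27.331482181325555
wrist yellow_mid 0.91 [322. 335.] [63.85 13.23 14.8 ]
wrist yellow_mid 0.64 [304.  59.] [54.41 12.66 14.8 ]
```

View pics/w18.png

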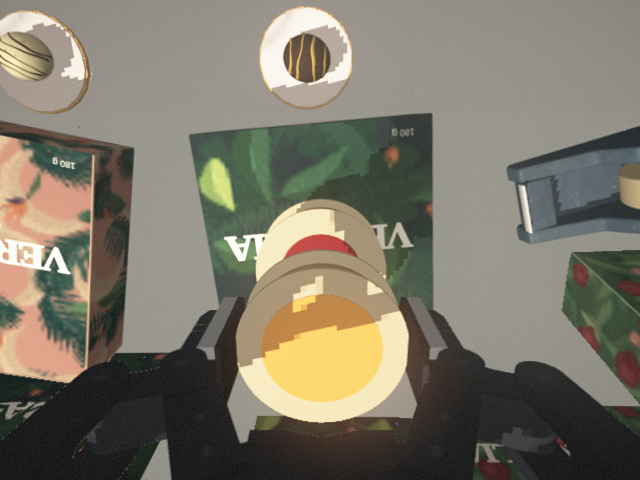

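The yellow spool is held level, label at (322,347). The red spool sits flat below, centred at about column 319.5, matching the red release pose within about 1 mm. I'll lower it.

Request:
carry_out(
  series=[
    {"translation": [0, -0.05, -2.5], "rot": [0, 0, 0], "hand": 5.2},
    {"translation": [0, -0.05, -4.2], "rot": [0, 0, 0], "hand": 5.2},
    {"translation": [0, -0.05, -4.9], "rot": [0, 0, 0], "hand": 5.2},
    {"translation": [0, -0.05, -5.1], "rot": [0, 0, 0], "hand": 5.2},
    {"translation": [0, -0.05, -5.1], "rot": [0, 0, 0], "hand": 5.2},
  ],
)

```text
clock: 29.8
position: [0.6378, 0.1313, 0.1107]
ee_rot: [180.0, 0.0, -180.0]
wrist_force: [-0.8, -0.5, -0.7]
grip_width: 0.0588
grip_force: 27.3
```

Request:
carry_out(
  series=[
    {"translation": [0, 0, 0], "rot": [0, 0, 0], "hand": 5.2},
  ],
)

```text
clock: 29.92
position: [0.6379, 0.1314, 0.1111]
ee_rot: [180.0, 0.1, -180.0]
wrist_force: [0.6, 0.5, -0.3]
grip_width: 0.0588
grip_force: 27.3
```

Request:
carry_out(
  series=[
    {"translation": [-0.05, 0, -0.1], "rot": [0, 0, 0], "hand": 5.2},
    {"translation": [-0.05, 0, -0.2], "rot": [0, 0, 0], "hand": 5.2},
    {"translation": [-0.05, 0, -0.2], "rot": [0, 0, 0], "hand": 5.2},
  ],
)

```text
clock: 30.3
position: [0.6368, 0.1313, 0.1083]
ee_rot: [-180.0, -0.0, -180.0]
wrist_force: [0.6, -0.5, -0.4]
grip_width: 0.059
grip_force: 27.3
```

Request:
carry_out(
  series=[
    {"translation": [0, 0, -0.05], "rot": [0, 0, 0], "hand": 5.2},
    {"translation": [0, 0, -0.08], "rot": [0, 0, 0], "hand": 5.2},
    {"translation": [0, 0, -0.08], "rot": [0, 0, 0], "hand": 5.2},
  ],
)

```text
clock: 30.68
position: [0.6369, 0.1313, 0.1082]
ee_rot: [180.0, 0.0, -180.0]
wrist_force: [-2.6, -0.3, 6.8]
grip_width: 0.0589
grip_force: 27.8
```

Request:
carry_out(
  series=[
    {"translation": [0, 0, 0.05], "rot": [0, 0, 0], "hand": 6.2},
    {"translation": [0, 0, 0.05], "rot": [0, 0, 0], "hand": 7},
    {"translation": [0, 0, 0.05], "rot": [0, 0, 0], "hand": 8.5},
    {"translation": [0, 0, 1], "rot": [0, 0, 0], "hand": 8.5},
    {"translation": [0, 0, 6], "rot": [0, 0, 0], "hand": 8.5},
  ],
)

```text
clock: 31.3
position: [0.6343, 0.1309, 0.1649]
ee_rot: [-179.9, -0.5, -180.0]
wrist_force: [0.6, 0.4, 0.4]
grip_width: 0.0848
grip_force: 0.0
```

Request:
carry_out(
  series=[
    {"translation": [-5, 0, 1], "rot": [0, 0, 0], "hand": 8.5},
    {"translation": [-10, 0, 2], "rot": [0, 0, 0], "hand": 8.5},
    {"translation": [-15, 0, 3], "rot": [0, 0, 0], "hand": 8.5},
    {"translation": [-15, 0, 3], "rot": [0, 0, 0], "hand": 8.5},
    {"translation": [-15, 0, 3], "rot": [0, 0, 0], "hand": 8.5},
  ],
)

```text
clock: 31.92
position: [0.4881, 0.1315, 0.1986]
ee_rot: [180.0, 0.2, -180.0]
wrist_force: [0.9, -0.1, 0.2]
grip_width: 0.085
grip_force: 0.0
```

```bash
python3 look.py w19 yellow_mid,red_mid yellow_mid=.096 red_mid=.073;  python3 - <<'E'
from h import *
b=arm.get_image("top")["img"][200:320,230:450]; s=arm.get_image("side")["img"][180:360,190:400]
cv2.imwrite("pics/c4.png",cv2.hconcat([cv2.resize(b,(400,300),interpolation=2),cv2.resize(s,(400,300),interpolation=2)]))
E
```

```text
31.925 [48.81005442 13.15321112 19.86053272] [ 179.97    0.18 -179.97] [ 0.93911544 -0.05530266  0.20601736] 0.08502150301710601 0.0
```

View pics/c4.png

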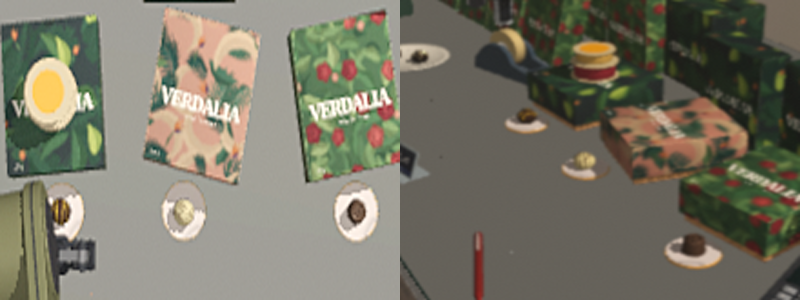

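Top and side crops show yellow stacked on red, flat and centred on the dark carton, at (50,92) and (596,60). All three chocolates stand on their coasters, and the arm is clear. Handing in.

```bash
python3 -c "
from cell import arm
print(arm.hand_in())"
```

```text
the job is handed in; nothing more can be done
None
```

The display is laid out as asked and handed in at about 32 s: the three chocolates stand upright and centred on their coasters, and the yellow spool lies on the red one in the middle of the dark carton.

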